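# Tip the sorting gate over and feed the plums to the other tray

## Robot

A 7-joint arm with a two-finger parallel gripper is mounted at the origin on a cart in front of the work surface, level with it; the furniture and walls round the work are solid. World frame = base frame: x ahead of the robot, y to its left, z up, the work surface at z = 0. Lengths are in m, angles in rad, forces in N, time in s.
With the tool pointing down it reaches from about 0.4 to 0.85 m from the base axis. Payload 10.4 kg.
Tool frame: the origin (TCP) lies at the centre of the arm's flange, where the gripper is bolted on; the fingertips stand 173 mm ahead of it and the grasp point (between the pads) lies 155 mm ahead of it; z points along the fingers, y is the line along which they close (so a half turn about z gives the same grasp; the last joint's range is limited). The gripper opens to 85 mm and grips with 20 to 120 N. Pads are 22 mm wide; open, the fingers measure 114 mm over their backs; the gripper's body (76 mm by 85 mm) begins 54 mm behind the grasp point. The pads swing forward as they close: fully open they stand 13 mm farther back than shut.
Start: joints at [-1.305, 0.332, -0.065, 1.46, 0.022, 1.35, -0.088], TCP at [0.178, 0.599, 0.405] pointing down, gripper open.
Joint ranges: [-2.6, 2.6], [-0.5, 2.12], [-1.47, 1.34], [0.16, 2.42], [-1.27, 4.41], [0.06, 2.06], [-2.6, 2.6]. Speed limits (rad/s): [2.22, 2.22, 2.79, 2.79, 3.14, 3.14, 3.14].

## Interface

Orientations are given as a unit quaternion [x, y, z, w].
In Python, from workcell import manip, viewer, finder gives the robot as it stands.
- The arm moves only by the tool arm_command, never from a script. Its argument "plan" is a list of rows, each an object with "dp": the shift along the tool's x, y, z in mm, a list of three; "spin": the turn about the tool's z in rad. A call has 1 to 5 rows; each row shifts and turns the commanded pose from where the row before left it, along the tool's axes as they then stand; what a row does not reach is not made up. A row lasts 1/10 s, in which the tool goes at most 50 mm and 8.59 degrees, less where a joint would pass 70% of its speed; a pose out of reach is approached as far as the arm can. A call is refused whole if a number of a shift passes 50 or a number of a turn 0.15, either way. A call with a gripper value outside its range is refused whole. "grip" is the closure, from -1 (fully open) to 1 (shut), set as the call begins (left out, the last holds). The fingers move at their own pace and stop on an object; "newtons" is the grip in N (left out, the last holds). Time passes only in rows, so rows that do not move let the fingers close. It gives the time, the measured TCP pose, the force, the opening and the grip force at its end, in the units of the state.
- manip.get_obs(): the state, without advancing time (a new reading comes with each control period).
- viewer.camera(name): name is "scene" or "top"; returns the picture (480x640x3 uint8, blue, green, red); there is no depth.
- viewer.camera_params(name): a dict with "vertical_fov" (degrees; the focal length in pixels is half the picture's height over the tangent of half this angle, whatever the lens; pixels are square), "cx", "cy" (the principal point, pixels), "k1" (the pictures are not rectified: a ray, as slopes to the right and down, at radius r is drawn at 1 + k1 r^2 times it, then the intrinsics apply), "R" (3x3) and "t" (3): a world point X has camera coordinates R X + t. Camera axes: x right, y down, z forward; pixel columns grow to the right and rows downward; lengths in m; the calibration is good to about 2 mm. A picture is of the moment at which its call begins. camera_params takes no time and is no camera call.
- manip.hand_in(): hands the job in; it is judged then, once.
Trained networks look in the newest picture that a camera, given by its name, has taken for a name from the list of things; names that differ only in an ending like _2 or _b are one class to them, and where a whole thing is asked for, a point or a joint stands for the part that bears it (a point fixed in the world has none). Each returns a list of dicts, best first, with "score" (0 to 1); they miss things now and then, are a little off and sometimes report something else, mostly with a low value. They report only what shows in the picture. A call takes as long as a camera call.
- finder.find_in(camera, thing): "position" ([x, y, z] in m, in world coordinates, good to about 4 mm: the middle of the surface that is visible of it).
The state is a dict: "clock": time; "joint_pos": joint angles; "joint_velocities": joint speeds; "tau": joint torques, N m; "position": TCP position; "ee_rot": TCP orientation; "ft_force": force on the tool from outside, world axes, zero at the start; "torque": the same for the moment, N m; "grip_width": opening from 0.0 (shut) to 1.0 (fully open); "grasp_force": force on a finger pad.
Only numpy, scipy, OpenCV 4.12 (cv2) and the standard library are available. Lean on these libraries where they do the work, as an engineer would, in place of code of your own. Each camera call takes 0.05 s, during which the arm holds its last target. There are 200 camera calls.

## Task

The little plum feeder on the table has a seesaw gate that tips to one of its two trays. With the feed still shut, press down the raised end of the gate with a fingertip so that it rocks over its pivot and rests tipped to the other side; then push the shutter of the feed chute sideways, fully open, so that all three plums roll down into the other tray. Only press and push: do not touch, lift or carry the plums, and leave the jars, cups and other things on the table where they are.

Things in the scene. Friction and masses are not known exactly. Their poses are not given: they have to be found in the camera images.
- feeder: Fixed sheet-metal plum feeder. Origin on the table under the gate's middle; x away from the robot, y to its left, z up; yaw within 0.3 rad. Feed chute: 36 mm wide, along x at y = 0, x = 10 to 202 mm, pouring onto the gate's middle; walls 163 mm high at the low end, 217 mm at the far end. On each side (+y, -y) an outlet chute (from y = 98 mm, walls up to 84 mm high) runs to an open tray.
- rocker (a joint): Seesaw gate: trough 196 mm long along the feeder's y on an axle along its x, 100 mm above the table. Rad, stops at -0.28 and 0.28; positive: left (+y) end raised, parts run right; negative: right end raised, parts run left. A weight over the axle (up to 59 mm above it, robot's side) keeps it at either stop; about 0.5 N on a tab tips it, past level it falls by itself. Starts at either stop.
- tab_left (a point): Centre of the upper face of the gate's left finger tab: a flat sheet, 30 mm along the feeder's x, 34 mm along y, 4 mm thick, on the robot's side of the trough, 73 mm left of the pivot, to be pressed down; it moves about 40 mm in height between the stops. Its point turns with the gate.
- tab_right (a point): The same for the right finger tab, 73 mm right of the pivot.
- shutter (a joint): Shutter of the feed chute, slide in m along the feeder's +y (to the robot's left): 0 = shut, 0.045 = fully open at its stop; it stays where it is left (friction about 1.2 N).
- shutter_knob (a point): Centre of the shutter's upright black knob, 16 mm along the feeder's x, 12 mm along its y, 34 mm tall (its top 17 mm above this point), standing above the middle of the feed chute when shut. Below it the shutter has a flat 60 mm long slide plate along y whose top is 16 mm below this point. Its axes are those of the feeder.
- tray_left (a point): Centre of the inner floor of the left tray, 4 mm above the table; inside 102 mm along x, 107 mm along y; walls 34 mm high, the outer one 61 mm. Axes of the feeder.
- tray_right (a point): The same for the right tray.
- plum_a_mid (a point): Centre of a dark red plum, about 21 mm across, 12 g, first in the feed chute behind the shutter.
- plum_b_mid (a point): Centre of a dark red plum, about 21 mm across, 12 g, second in the feed chute.
- plum_c_mid (a point): Centre of a dark red plum, about 21 mm across, 12 g, third in the feed chute.
- salt_jar: Spice jar with a red cap, 45 mm across, 106 mm tall, standing behind the right tray. Origin at the centre of its underside. A bystander: leave it.
- marker: Black and white marker pen 130 mm long, 17 mm thick, lying left of the feed chute. Origin at the centre of its underside. A bystander: leave it.
- tape_roll: Roll of tan packing tape, 83 mm across, 24 mm high, lying flat beside the far end of the feed chute. Origin at the centre of its underside. A bystander: leave it.
- jar_stack: Stack of clear jars, 115 mm across, 107 mm tall, at the left. Origin at the centre of its underside. A bystander: leave it.
- cup_stack: Stack of clear cups, 111 mm across, 76 mm tall, at the left. Origin at the centre of its underside. A bystander: leave it.
- plum_cup: Clear lidded cup with plums, 113 mm across, 52 mm tall, at the right. Origin at the centre of its underside. A bystander: leave it.
- empty_cup: Empty clear cup, 113 mm across, 52 mm tall, at the right. Origin at the centre of its underside. A bystander: leave it.
- scissors: Scissors with yellow handles, 206 x 84 mm, 11 mm high, lying flat behind the left tray. Origin at the centre of its underside. A bystander: leave it.

How it is judged:
By the outcome, as a careful person would: the job done as asked, in the order asked, and still so for the second after the job is handed in, with the robot touching nothing.
It also fails if it takes over 43 s, if anything falls off the work surface, if the arm or the gripper's body presses on something with over 40 N, if the wrist force passes 120 N, or if a joint passes its speed limit or range.

## Working session

There is one attempt and no reset: what is moved stays moved. The work goes in short steps, Python scripts to look and compute and a tool call to move; the robot and the scene stay as the last step left them, time stands still between calls to the robot, and variables do not carry over. Pictures are saved under pics/ and viewed, at most 10 in all, crops included, and the job is handed in when it is done.

Besides the shell and the picture viewer there is one more tool, called after "Emit:" by a JSON object that holds its "op" and its "data", one argument or row to a line. arm_command: Moves the arm, as the interface text tells. Its arguments: {"type":"object","properties":{"plan":{"type":"array","items":{"type":"object","properties":{"dp":{"type":"array","items":{"type":"number"}},"spin":{"type":"number"}}}},"grip":{"type":"number"},"newtons":{"type":"number"}},"required":["plan"]}

```bash
mkdir -p pics
python3 - <<'E'
from workcell import manip, viewer, finder
import cv2, numpy as np
for c in ("scene","top"):
    cv2.imwrite(f"pics/{c}0.png",viewer.camera(c))
    for n in ["tab_left","tab_right","shutter_knob","tray_left","tray_right","feeder","rocker","plum_a_mid","jar_stack","cup_stack","salt_jar","marker"]:
        r=finder.find_in(c,n)
        print(c,n,[(np.round(d["position"],3).tolist(),round(d["score"],2)) for d in r[:3]])
    p=viewer.camera_params(c); print({k:np.round(v,3).tolist() for k,v in p.items()})
o=manip.get_obs();print(o["clock"],o["position"],o["ee_rot"],o["grip_width"])
E
```

```text
scene tab_left [([0.512, 0.07, 0.103], 0.94), ([0.536, 0.054, 0.047], 0.41)]
scene tab_right [([0.516, 0.068, 0.1], 0.7)]
scene shutter_knob [([0.573, 0.009, 0.192], 0.57)]
scene tray_left [([0.654, 0.144, 0.005], 0.74), ([0.536, 0.055, 0.05], 0.68)]
scene tray_right [([0.534, 0.054, 0.046], 0.86)]
scene feeder [([0.534, 0.057, 0.047], 0.84)]
scene rocker []
scene plum_a_mid []
scene jar_stack [([0.484, 0.475, 0.084], 0.56)]
scene cup_stack [([0.644, 0.423, 0.046], 0.55)]
scene salt_jar [([0.593, -0.164, 0.095], 0.44)]
scene marker [([0.676, -0.105, 0.022], 0.72), ([0.656, 0.054, 0.023], 0.42), ([0.646, 0.423, 0.048], 0.35)]
{'vertical_fov': 48.63, 'cx': 319.285, 'cy': 237.831, 'k1': -0.162, 'R': [[-0.881, -0.473, 0.004], [-0.208, 0.379, -0.902], [0.425, -0.795, -0.432]], 't': [0.529, 0.257, 1.615]}
top tab_left [([0.492, 0.022, 0.111], 0.77), ([0.578, -0.001, 0.191], 0.59)]
top tab_right [([0.49, 0.022, 0.115], 0.68)]
top shutter_knob [([0.637, -0.465, 0.052], 0.51), ([0.573, 0.004, 0.189], 0.48)]
top tray_left [([0.503, -0.007, 0.037], 0.7)]
top tray_right [([0.504, -0.004, 0.035], 0.79)]
top feeder [([0.503, -0.004, 0.035], 0.84)]
top rocker [([0.489, 0.018, 0.109], 0.66)]
top plum_a_mid [([0.504, -0.005, 0.035], 0.51)]
top jar_stack [([0.494, 0.448, 0.082], 0.68), ([0.575, -0.001, 0.192], 0.28)]
top cup_stack [([0.636, -0.466, 0.052], 0.66)]
top salt_jar [([0.579, -0.177, 0.105], 0.57), ([0.491, 0.022, 0.111], 0.38)]
top marker [([0.653, 0.045, 0.016], 0.74)]
{'vertical_fov': 49.507, 'cx': 321.575, 'cy': 245.541, 'k1': 0.04, 'R': [[-0.014, -1.0, -0.005], [-0.995, 0.014, -0.1], [0.1, 0.004, -0.995]], 't': [-0.007, 0.647, 1.473]}
1.3 [0.17799779 0.59912526 0.40471608] [1.43896231e-01 9.89592782e-01 3.28243516e-05 6.68092255e-06] 1.0019797830739239
```

View pics/scene0.png

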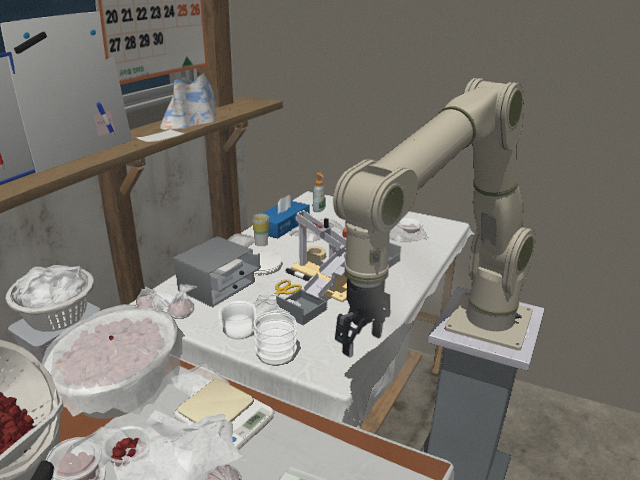

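View pics/top0.png

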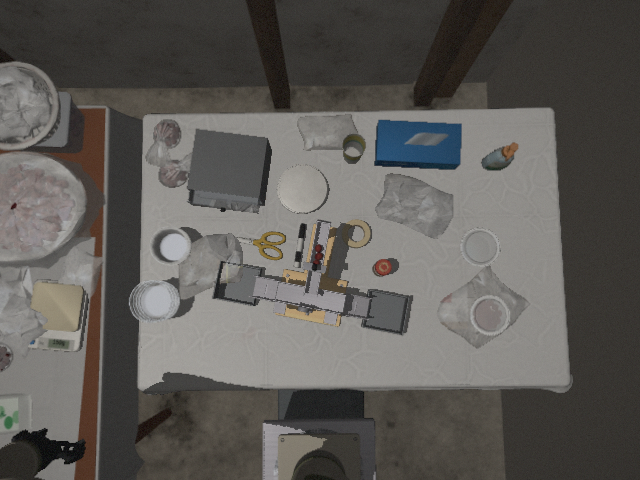

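The scene view shows the arm in front of the feeder. In the top view the feeder is centred at about (313,295), with the trays at (240,283) and (387,312) and the feed chute running up to (320,225). I'll crop closer.

Run:
```python
import cv2
a=cv2.imread("pics/top0.png")[205:340,205:420]; cv2.imwrite("pics/c1.png",cv2.resize(a,(796,500),interpolation=cv2.INTER_CUBIC))
a=cv2.imread("pics/scene0.png")[195:335,260:440]; cv2.imwrite("pics/c2.png",cv2.resize(a,(771,600),interpolation=cv2.INTER_CUBIC))
```

```text
(no output)
```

View pics/c1.png

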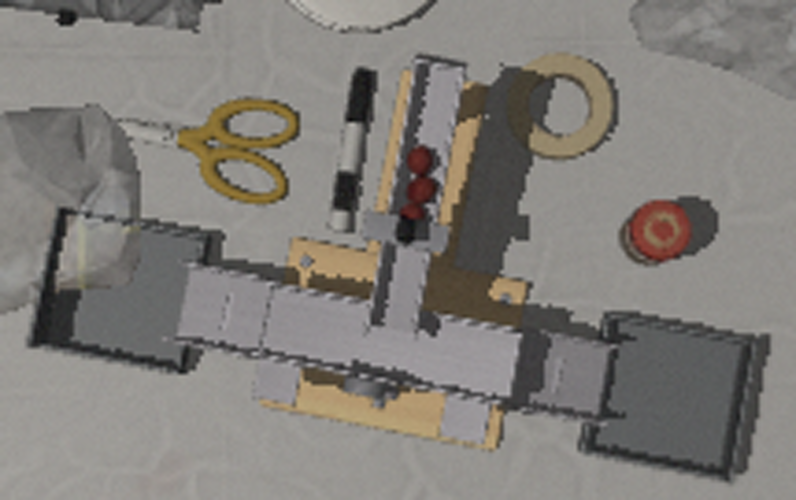

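View pics/c2.png

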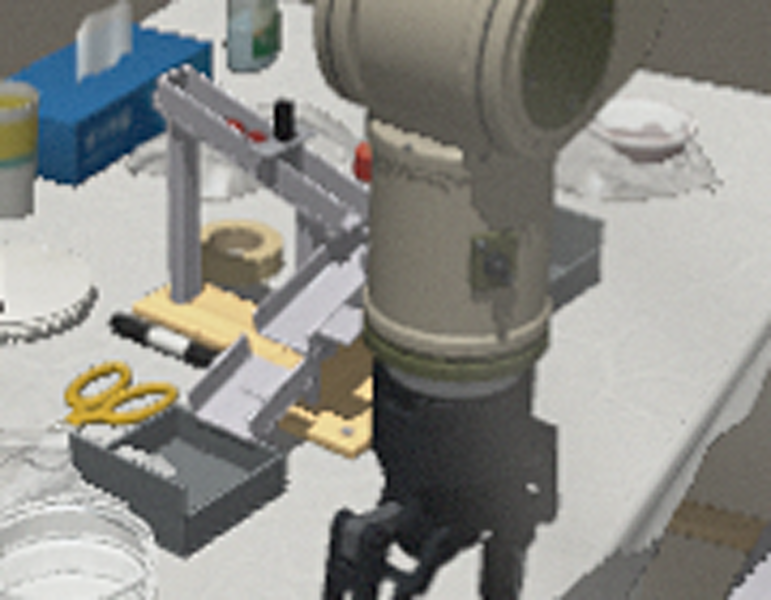

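```bash
cat > h.py <<'E'
from workcell import manip, viewer, finder
import cv2, numpy as np
def ray(c,uv,z):
    p=viewer.camera_params(c); f=240/np.tan(np.radians(p["vertical_fov"])/2)
    K=np.array([[f,0,p["cx"]],[0,f,p["cy"]],[0,0,1]]); R=np.array(p["R"]); t=np.array(p["t"])
    n=cv2.undistortPoints(np.array([[uv]],float),K,np.array([p["k1"],0,0,0.]))[0,0]
    d=R.T@np.r_[n,1]; o=-R.T@t
    return o+d*(z-o[2])/d[2]
E
python3 - <<'E'
from h import *
T=lambda u,v:(205+u/3.702-.4,205+v/3.704-.4)
for n,u,v,zs in [("farL",416,57,[.217]),("farR",466,64,[.217]),("lowL",371,325,[.163]),("lowR",416,335,[.163]),
  ("knobtop",405,226,[.19,.2,.21]),("tabL",276,384,[.08,.12]),("tabR",466,417,[.08,.12]),("troughR near",517,396,[.1,.12,.14]),("trayLcornerNear",33,345,[.061]),("trayLfar",62,208,[.061]),("trayRnear",732,478,[.061]),("trayRfar",768,337,[.061])]:
    print(n,[np.round(ray("top",T(u,v),z),3).tolist() for z in zs])
E
```

```text
farL [[0.694, -0.006, 0.217]]
farR [[0.689, -0.041, 0.217]]
lowL [[0.512, 0.029, 0.163]]
lowR [[0.504, -0.003, 0.163]]
knobtop [[0.58, 0.003, 0.19], [0.579, 0.003, 0.2], [0.578, 0.003, 0.21]]
tabL [[0.47, 0.103, 0.08], [0.471, 0.1, 0.12]]
tabR [[0.443, -0.038, 0.08], [0.445, -0.038, 0.12]]
troughR near [[0.459, -0.076, 0.1], [0.459, -0.075, 0.12], [0.46, -0.074, 0.14]]
trayLcornerNear [[0.502, 0.289, 0.061]]
trayLfar [[0.605, 0.267, 0.061]]
trayRnear [[0.395, -0.238, 0.061]]
trayRfar [[0.5, -0.268, 0.061]]
```

```bash
cat >> h.py <<'E'
from scipy.spatial.transform import Rotation as Ro
YAW=-0.193; O=np.array([.4955,.015,0]); F=Ro.from_euler("z",YAW).as_matrix()
def fw(p): return O+F@np.array(p)
def go(tip):  # fingertip target, world -> tool-axis mm
    s=manip.get_obs(); R=Ro.from_quat(s["ee_rot"]).as_matrix()
    tcp=np.array(tip)+[0,0,.173]
    return np.round(1000*R.T@(tcp-s["position"]),1), "yaw err(tool spin)", np.round(np.arctan2(*(R.T@(F@[0,1,0]))[[0,1]])*-1,3)
E
python3 - <<'E'
from h import *
for z in (.08,.1,.12): print(z,ray("scene",(339.4,269.7),z).round(3))
print(go([.36,.25,.24]),go(fw([-.043,-.073,.2])))
E
```

```text
0.08 [0.494 0.059 0.08 ]
0.1 [0.478 0.091 0.1  ]
0.12 [0.463 0.124 0.12 ]
(array([-273.9, -282.8,   -8.3]), 'yaw err(tool spin)', np.float64(-0.096)) (array([-434.9, -546.3,   31.7]), 'yaw err(tool spin)', np.float64(-0.096))
```

Emit:
{"op": "arm_command", "data": {
  "plan": [
    {"dp":[0,0,-20],"spin":-0.097},
    {"dp":[0,0,-20],"spin":0},
    {"dp":[0,-50,0]},
    {"dp":[0,-50,0]},
    {"dp":[0,-50,0]}
  ],
  "grip": 1
}}

```text
invalid input at $.plan[2]: expected keys dp, spin
```

Emit:
{"op": "arm_command", "data": {
  "plan": [
    {"dp":[0,0,-20],"spin":-0.097},
    {"dp":[-50,-20,-20],"spin":0},
    {"dp":[-50,-50,0],"spin":0},
    {"dp":[-50,-50,0],"spin":0},
    {"dp":[-50,-50,0],"spin":0}
  ],
  "grip": 1
}}

```text
clock: 1.8
position: [0.3023, 0.4476, 0.4423]
ee_rot: [0.096, 0.995, 0.0, 0.0]
ft_force: [1.4, 0.3, -0.4]
grip_width: 0.139
grasp_force: 0.0
```

Emit:
{"op": "arm_command", "data": {
  "plan": [
    {"dp":[-40,-50,0],"spin":0},
    {"dp":[-30,-50,0],"spin":0},
    {"dp":[0,-50,0],"spin":0},
    {"dp":[0,0,0],"spin":0},
    {"dp":[0,0,0],"spin":0}
  ]
}}

```text
clock: 2.3
position: [0.3321, 0.3082, 0.4427]
ee_rot: [0.096, 0.995, 0.001, 0.0]
ft_force: [-0.3, 1.5, -0.5]
grip_width: 0.001
grasp_force: 0.0
```

Run:
```python
from h import *
im=viewer.camera("scene")
a=im[195:335,260:440]; cv2.imwrite("pics/c3.png",cv2.resize(a,(771,600),interpolation=cv2.INTER_CUBIC))
for c in ("scene","top"):
    if c=="top": viewer.camera(c)
    for n in ["tab_left","tab_right","shutter_knob"]:
        print(c,n,[(np.round(d["position"],3).tolist(),round(d["score"],2)) for d in finder.find_in(c,n)[:3]])
print(go(fw([-.043,-.068,.2])),manip.get_obs()["position"],manip.get_obs()["clock"])
```

```text
scene tab_left [([0.509, 0.055, 0.102], 0.93)]
scene tab_right [([0.505, 0.057, 0.104], 0.9)]
scene shutter_knob [([0.573, 0.006, 0.193], 0.66)]
top tab_left [([0.489, 0.02, 0.109], 0.63)]
top tab_right [([0.49, 0.023, 0.114], 0.79), ([0.58, -0.178, 0.104], 0.71)]
top shutter_knob [([0.574, 0.002, 0.191], 0.56)]
(array([-173.3, -326.1,   69. ]), 'yaw err(tool spin)', np.float64(0.002)) [0.33200279 0.3096339  0.44189237] 2.7
```

View pics/c3.png

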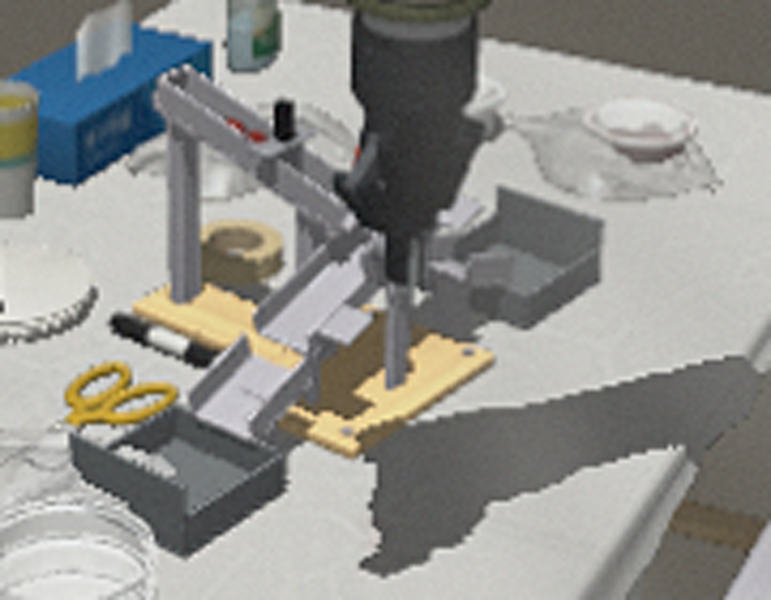

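c3 shows the right tab at about (460,212), well above the left tab at (343,322). The gate's right end is raised, so I'll press the right tab.

Emit:
{"op": "arm_command", "data": {
  "plan": [
    {"dp":[-30,-50,0],"spin":0},
    {"dp":[-30,-50,0],"spin":0},
    {"dp":[-30,-50,0],"spin":0},
    {"dp":[-30,-50,0],"spin":0},
    {"dp":[-30,-50,0],"spin":0}
  ]
}}

```text
clock: 3.2
position: [0.4178, 0.0722, 0.4422]
ee_rot: [0.096, 0.995, 0.0, 0.0]
ft_force: [1.2, -0.4, 0.1]
grip_width: 0.001
grasp_force: 0.0
```

Emit:
{"op": "arm_command", "data": {
  "plan": [
    {"dp":[-23,-50,20],"spin":0},
    {"dp":[0,-26,49],"spin":0},
    {"dp":[0,0,0],"spin":0},
    {"dp":[0,0,0],"spin":0},
    {"dp":[0,0,0],"spin":0}
  ]
}}

```text
clock: 3.7
position: [0.4247, 0.0065, 0.3819]
ee_rot: [0.095, 0.995, 0.0, 0.001]
ft_force: [0.8, -0.6, -0.0]
grip_width: -0.0
grasp_force: 0.0
```

Run:
```python
from h import *
print(ray("scene",(367.4,244.5),.15),ray("scene",(367.4,244.5),.11))
print(go(fw([-.043,-.068,.112])),manip.get_obs()["position"])
im=viewer.camera("scene")
a=im[195:335,260:440]; cv2.imwrite("pics/c4.png",cv2.resize(a,(771,600),interpolation=cv2.INTER_CUBIC))
```

```text
[ 0.43407499 -0.02569993  0.15      ] [ 0.46498879 -0.10088976  0.11      ]
(array([-24.6, -46.2,  97. ]), 'yaw err(tool spin)', np.float64(0.003)) [0.42466029 0.00650219 0.38194912]
```

View pics/c4.png

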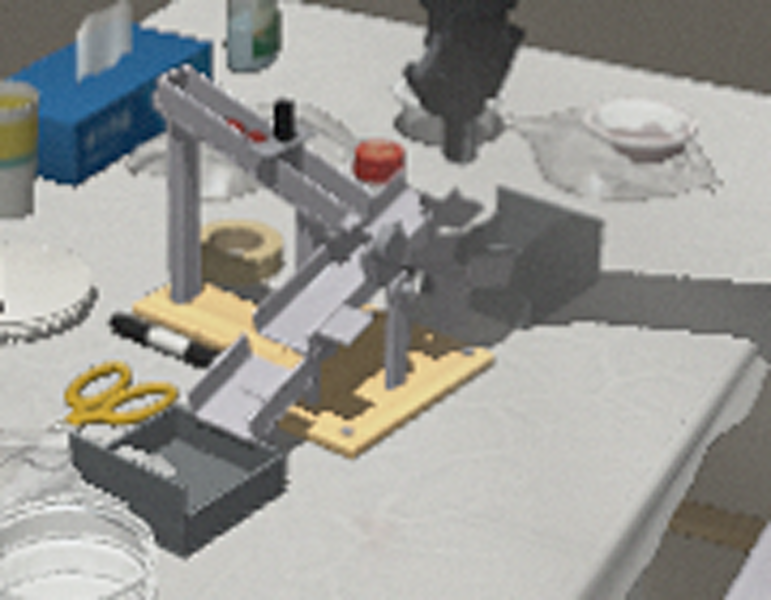

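c4 shows the gate sloping down to the left, with its right end high at (440,200). The fingertips hang at (460,155). Next I'll align over the tab and press.

Emit:
{"op": "arm_command", "data": {
  "plan": [
    {"dp":[-12,-23,0],"spin":0},
    {"dp":[-12,-23,0],"spin":0},
    {"dp":[0,0,15],"spin":0},
    {"dp":[0,0,15],"spin":0},
    {"dp":[0,0,0],"spin":0}
  ]
}}

```text
clock: 4.25
position: [0.439, -0.0435, 0.3503]
ee_rot: [0.095, 0.995, -0.0, -0.001]
ft_force: [-0.6, 0.2, 0.1]
grip_width: -0.001
grasp_force: 0.0
```

Run:
```python
from h import *
print(go(fw([-.043,-.068,.112])))
```

```text
(array([-1.4,  0.3, 65.3]), 'yaw err(tool spin)', np.float64(0.003))
```

Emit:
{"op": "arm_command", "data": {
  "plan": [
    {"dp":[0,0,12],"spin":0},
    {"dp":[0,0,12],"spin":0},
    {"dp":[0,0,8],"spin":0},
    {"dp":[0,0,8],"spin":0},
    {"dp":[0,0,0],"spin":0}
  ]
}}

```text
clock: 4.75
position: [0.4386, -0.0442, 0.3098]
ee_rot: [0.096, 0.995, -0.0, -0.001]
ft_force: [0.0, 1.0, 0.1]
grip_width: -0.005
grasp_force: 0.0
```

Emit:
{"op": "arm_command", "data": {
  "plan": [
    {"dp":[0,0,8],"spin":0},
    {"dp":[0,0,8],"spin":0},
    {"dp":[0,0,8],"spin":0},
    {"dp":[0,0,0],"spin":0},
    {"dp":[0,0,0],"spin":0}
  ]
}}

```text
clock: 5.25
position: [0.4389, -0.0443, 0.2867]
ee_rot: [0.096, 0.995, -0.0, -0.0]
ft_force: [-0.4, -0.7, -0.4]
grip_width: 0.002
grasp_force: 0.0
```

Emit:
{"op": "arm_command", "data": {
  "plan": [
    {"dp":[0,0,-30],"spin":0},
    {"dp":[0,0,-40],"spin":0},
    {"dp":[0,0,-40],"spin":0},
    {"dp":[0,0,-40],"spin":0},
    {"dp":[0,0,0],"spin":0}
  ]
}}

```text
clock: 5.75
position: [0.4398, -0.0448, 0.442]
ee_rot: [0.096, 0.995, 0.001, 0.004]
ft_force: [-0.6, 0.4, -0.9]
grip_width: 0.001
grasp_force: 0.0
```

Run:
```python
from h import *
im=viewer.camera("scene")
a=im[195:335,260:440]; cv2.imwrite("pics/c5.png",cv2.resize(a,(771,600),interpolation=cv2.INTER_CUBIC))
k=(O+F@[.082,0,0]); print(k)
print(go(fw([.078,-.055,.26])))
```

```text
[ 0.57597753 -0.00072793  0.        ]
(array([-121.6,   14. ,    6.9]), 'yaw err(tool spin)', np.float64(0.001))
```

View pics/c5.png

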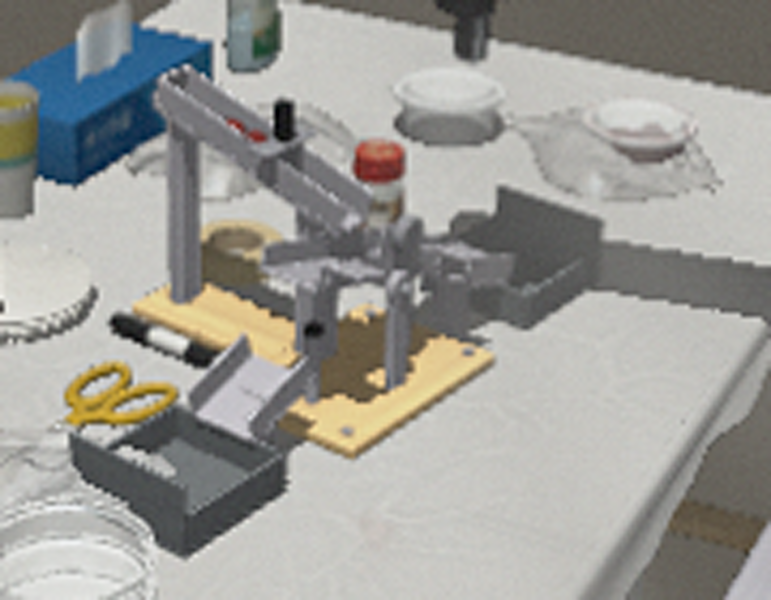

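c5 shows the gate tipped the other way: its left end is raised at (280,265) and the right tab is low. The knob is at (284,120), and I'll measure its height next.

Run:
```python
from h import *
for z in (.185,.195,.205,.215): print(z,"mid",ray("scene",(326.0,222.6),z).round(3),"top",ray("scene",(326.0,218.6),z).round(3))
```

```text
0.185 mid [ 0.601 -0.048  0.185] top [ 0.617 -0.078  0.185]
0.195 mid [ 0.59  -0.028  0.195] top [ 0.606 -0.058  0.195]
0.205 mid [ 0.58  -0.008  0.205] top [ 0.595 -0.037  0.205]
0.215 mid [0.57  0.012 0.215] top [ 0.585 -0.017  0.215]
```

Emit:
{"op": "arm_command", "data": {
  "plan": [
    {"dp":[-40,0,-10],"spin":0},
    {"dp":[-40,0,0],"spin":0},
    {"dp":[-40,5,0],"spin":0},
    {"dp":[0,0,0],"spin":0},
    {"dp":[0,0,0],"spin":0}
  ]
}}

```text
clock: 6.3
position: [0.558, -0.0622, 0.4449]
ee_rot: [0.096, 0.995, -0.001, -0.002]
ft_force: [-0.7, 0.0, -0.1]
grip_width: 0.003
grasp_force: 0.0
```

Run:
```python
from h import *
print(go(fw([.08,-.045,.2])))
```

```text
(array([-4.1, 19. , 71.8]), 'yaw err(tool spin)', np.float64(0.0))
```

Emit:
{"op": "arm_command", "data": {
  "plan": [
    {"dp":[-4,10,0],"spin":0},
    {"dp":[0,0,30],"spin":0},
    {"dp":[0,0,25],"spin":0},
    {"dp":[0,0,11],"spin":0},
    {"dp":[0,0,0],"spin":0}
  ]
}}

```text
clock: 6.8
position: [0.5628, -0.0528, 0.3803]
ee_rot: [0.096, 0.995, 0.0, -0.001]
ft_force: [-0.0, 1.4, 0.3]
grip_width: 0.001
grasp_force: 0.0
```

Run:
```python
from h import *
im=viewer.camera("scene")
a=im[195:335,260:440]; cv2.imwrite("pics/c6.png",cv2.resize(a,(771,600),interpolation=cv2.INTER_CUBIC))
print(go(fw([.081,-.0205,.206])),go(fw([.081,.03,.206])))
```

```text
(array([-1.5, 33.2,  2.6]), 'yaw err(tool spin)', np.float64(0.001)) (array([-1.6, 83.7,  2.6]), 'yaw err(tool spin)', np.float64(0.001))
```

View pics/c6.png

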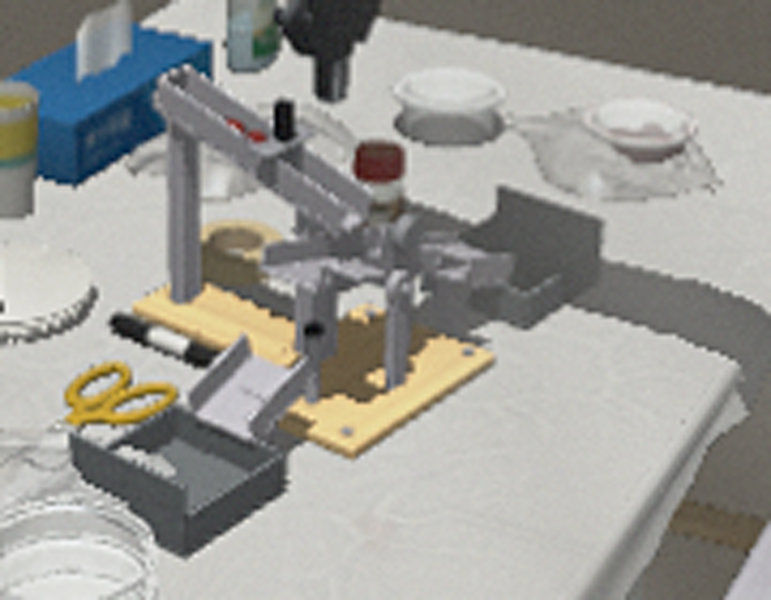

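c6 shows the fingertips at (332,100), just right of the knob top at (284,103). The feed is still shut, so I'll push now.

Emit:
{"op": "arm_command", "data": {
  "plan": [
    {"dp":[-1,12,2],"spin":0},
    {"dp":[0,12,0],"spin":0},
    {"dp":[0,12,0],"spin":0},
    {"dp":[0,12,0],"spin":0},
    {"dp":[0,10,0],"spin":0}
  ]
}}

```text
clock: 7.35
position: [0.5759, 0.0048, 0.3792]
ee_rot: [0.095, 0.995, -0.0, 0.0]
ft_force: [0.4, -2.5, 0.8]
grip_width: 0.001
grasp_force: 0.8
```

Emit:
{"op": "arm_command", "data": {
  "plan": [
    {"dp":[0,8,0],"spin":0},
    {"dp":[0,6,0],"spin":0},
    {"dp":[0,4,0],"spin":0},
    {"dp":[0,0,0],"spin":0},
    {"dp":[0,0,0],"spin":0}
  ]
}}

```text
clock: 7.85
position: [0.5789, 0.0211, 0.3787]
ee_rot: [0.096, 0.995, 0.0, -0.0]
ft_force: [-0.1, 0.2, -0.4]
grip_width: 0.005
grasp_force: 0.0
```

Run:
```python
from h import *
im=viewer.camera("scene")
a=im[195:335,260:440]; cv2.imwrite("pics/c7.png",cv2.resize(a,(771,600),interpolation=cv2.INTER_CUBIC))
print(go(fw([.081,.028,.206])),manip.get_obs()["ft_force"])
```

```text
(array([-0.4,  6.1, -0.3]), 'yaw err(tool spin)', np.float64(0.001)) [ 0.06805539 -0.38356264  0.41639973]
```

View pics/c7.png

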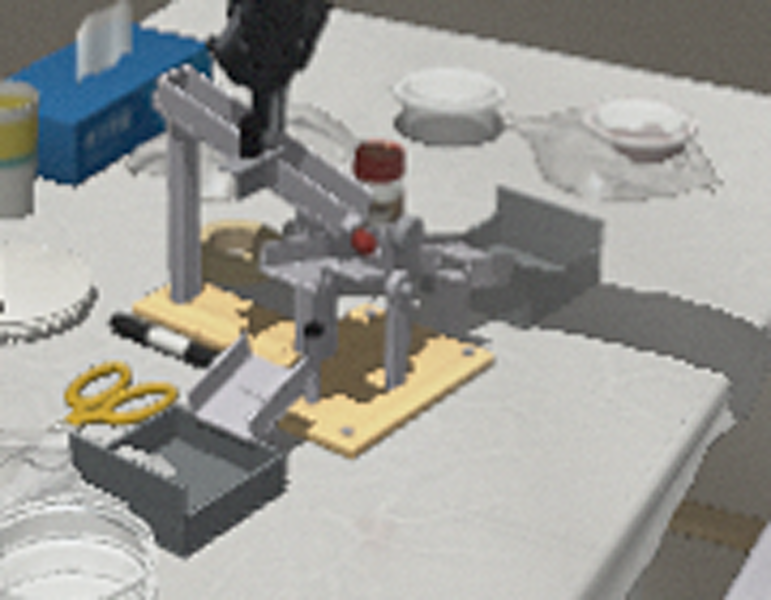

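The knob is now pushed left, at (252,130), and a plum is rolling onto the gate at (362,240). I'll push the last few millimetres to the stop while watching the force.

Emit:
{"op": "arm_command", "data": {
  "plan": [
    {"dp":[0,2,0],"spin":0},
    {"dp":[0,2,0],"spin":0},
    {"dp":[0,2,0],"spin":0},
    {"dp":[0,0,0],"spin":0},
    {"dp":[0,0,0],"spin":0}
  ]
}}

```text
clock: 8.4
position: [0.58, 0.0261, 0.3788]
ee_rot: [0.096, 0.995, -0.001, -0.0]
ft_force: [-2.0, -5.1, 0.8]
grip_width: -0.0
grasp_force: 2.7
```

Emit:
{"op": "arm_command", "data": {
  "plan": [
    {"dp":[0,2,0],"spin":0},
    {"dp":[0,2,0],"spin":0},
    {"dp":[0,0,0],"spin":0},
    {"dp":[0,0,0],"spin":0},
    {"dp":[0,0,0],"spin":0}
  ]
}}

```text
clock: 8.9
position: [0.5803, 0.0272, 0.3788]
ee_rot: [0.098, 0.995, -0.002, -0.001]
ft_force: [-6.5, -14.7, 3.5]
grip_width: 0.004
grasp_force: 7.9
```

At the stop: force rises to about 15 N with hardly any motion. I'll back off and retract.

Emit:
{"op": "arm_command", "data": {
  "plan": [
    {"dp":[0,-10,0],"spin":0},
    {"dp":[0,-10,-5],"spin":0},
    {"dp":[0,-5,-40],"spin":0},
    {"dp":[0,0,-40],"spin":0},
    {"dp":[0,0,-20],"spin":0}
  ]
}}

```text
clock: 9.4
position: [0.5762, 0.0059, 0.4878]
ee_rot: [0.096, 0.995, 0.001, 0.002]
ft_force: [-0.5, -0.8, -0.4]
grip_width: -0.001
grasp_force: 0.0
```

Emit:
{"op": "arm_command", "data": {
  "plan": [
    {"dp":[30,50,0],"spin":0},
    {"dp":[30,50,0],"spin":0},
    {"dp":[30,50,0],"spin":0},
    {"dp":[30,50,0],"spin":0},
    {"dp":[0,50,0],"spin":0}
  ]
}}

```text
clock: 9.9
position: [0.5151, 0.2452, 0.4855]
ee_rot: [0.095, 0.995, 0.002, -0.0]
ft_force: [1.2, -0.2, 0.7]
grip_width: -0.004
grasp_force: 0.0
```

Emit:
{"op": "arm_command", "data": {
  "plan": [
    {"dp":[0,0,0],"spin":0},
    {"dp":[0,0,0],"spin":0},
    {"dp":[0,0,0],"spin":0},
    {"dp":[0,0,0],"spin":0},
    {"dp":[0,0,0],"spin":0}
  ]
}}

```text
clock: 10.4
position: [0.5176, 0.2423, 0.4843]
ee_rot: [0.097, 0.995, 0.0, 0.0]
ft_force: [-0.6, -0.4, -0.3]
grip_width: -0.003
grasp_force: 0.0
```

Run:
```python
from h import *
a=viewer.camera("scene")[195:335,260:440]; b=viewer.camera("top")[205:340,205:420]
cv2.imwrite("pics/c8.png",np.hstack([cv2.resize(x,(395,400),interpolation=cv2.INTER_CUBIC) if 0 else cv2.resize(x,(400,int(400*x.shape[0]/x.shape[1])),interpolation=cv2.INTER_CUBIC)[:251] for x in (a,b)]))
```

```text
(no output)
```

View pics/c8.png

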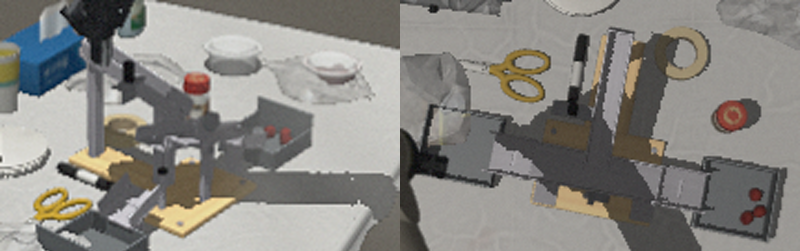

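The picture shows all three plums in the right tray at about (755,205) in the top view. The chute is empty, the bystanders haven't moved, and the arm is clear.

```bash
python3 -c "
from workcell import manip; print(manip.hand_in())"
```

```text
the job is handed in; nothing more can be done
None
```

The gate now rests tipped to the right, the shutter is pushed fully open to its stop, and all three plums are in the right tray; nothing else was moved, and the job was handed in at about 10.5 s.

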